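# Screw down the feeder cover and hold its recessed reset

## Robot

A 7-joint arm with a two-finger parallel gripper is mounted at the origin on the work surface. World frame = base frame: x ahead of the robot, y to its left, z up, the work surface at z = 0. Lengths are in mm, angles in rad, forces in N, time in s.
With the tool pointing down it reaches from about 400 to 850 mm from the base axis. Payload 6.9 kg.
Tool frame: the origin (TCP) lies at the very end of the fingers, on their centre line; the grasp point (between the pads) lies 19 mm behind it; x points along the fingers, z is the direction in which the jaws open and shut, and the axes are right-handed (so a half turn about x gives the same grasp; the last joint's range is limited). The gripper opens to 85 mm and grips with 20 to 120 N. Pads are 22 mm wide; open, the fingers measure 114 mm over their backs; the gripper's body (76 mm by 85 mm) begins 54 mm behind the grasp point. The pads swing forward as they close: fully open they stand 13 mm farther back than shut.
Start: joints at [-1.012, 0.507, -0.238, 1.5, 0.126, 1.149, -0.155], TCP at [274.006, 561.722, 231.275] pointing down, gripper open.
Joint ranges: [-3.08, 3.08], [-0.24, 2.05], [-1.43, 1.35], [0, 2.5], [-1.52, 4.66], [0.17, 1.96], [-2.89, 2.89]. Speed limits (rad/s): [2.39, 2.39, 3.14, 3.14, 3.14, 3.14, 3.14].

## Interface

Orientations are given as a unit quaternion [w, x, y, z].
In Python, from cell import env gives the robot as it stands.
- The arm moves only by the tool jog_arm, never from a script. Its argument "deltas" is a list of rows, each a list of 6 numbers: the shift along the tool's x, y, z in m, then the turn, a rotation vector about the tool's x, y, z in rad. A call has 1 to 5 rows; each row is the pose to reach, as a shift and turn from the pose measured when the call began, along the tool's axes at that moment; what a row does not reach only later rows make up. A row lasts 1/8 s, in which the tool goes at most 62.5 mm and 10.7 degrees, less where a joint would pass 70% of its speed; a pose out of reach is approached as far as the arm can. A call with a gripper value outside its range is refused whole. "grip" is the finger opening in m, from 0 to 0.0854, set as the call begins (left out, the last holds). The fingers move at their own pace and stop on an object; "newtons" is the grip in N (left out, the last holds). Time passes only in rows, so rows that repeat a pose let the fingers close. It gives the time, the measured TCP pose, the force and the opening at its end, in the units of the state.
- env.get_obs(): the state, without advancing time (a new reading comes with each control period).
- env.snapshot(name): name is "scene" or "top"; returns a dict with "frame" (400x640x3 uint8, blue, green, red), "z_map" (400x640 float32, mm along the optical axis (not along the pixel's ray), 0 where there is no reading), "fx", "fy", "cx", "cy" (pixels), "origin" and "orientation" of the camera in the world. Camera axes: x right, y down, z forward; pixel columns grow to the right and rows downward; lengths in mm; the calibration is good to about 2 mm. A picture is of the moment at which its call begins.
- env.sign_off(): hands the job in, once; it reports no verdict.
The state is a dict: "clock": time; "joint_pos": joint angles; "qd": joint speeds; "tau": joint torques, N m; "eef_pos": TCP position; "ee_rot": TCP orientation; "wrist_force": force on the tool from outside, world axes, zero at the start; "ft_torque": the same for the moment, N m; "width": opening from 0.0 (shut) to 1.0 (fully open).
Only numpy, scipy, OpenCV 4.12 (cv2) and the standard library are available. Lean on these libraries where they do the work, as an engineer would, in place of code of your own. Each camera call takes 0.05 s, during which the arm holds its last target. There are 200 camera calls.

## Task

On the wire feeder's control box, first push the raised wing screw straight down into the cover and then turn it clockwise (seen from above) until it stops. Then take the long slim scriber from the wooden tool block, put its point through the small round hole in the cover and hold the recessed reset button fully down; finish while still gripping the scriber and holding the button down. Leave the stubby tool and the other loose things alone.

Things in the scene. Friction and masses are not known exactly. Their poses are not given: they have to be found in the camera images.
- box: Grey control box, 180 (x) x 260 (y) x 100 mm high, fixed to the bench, with a flat aluminium cover on top (4 mm thick, its upper face 100 mm above the bench). Origin: centre of the underside. The wing screw stands on the cover at y = +75 mm of the box's centre line, the round hole is at y = -75 mm. The box stands to the right or to the left of the robot, turned by up to 0.4 rad; the tool block stands on the other side.
- aperture (a point): Centre of the round hole in the cover, at the cover's upper face. Hole 16 mm in diameter; straight down behind it, on the same axis, is the button. z is up.
- button_top (a point): Centre of the top of the black round reset button (20 mm in diameter, wider than the hole), 25 mm below the cover's upper face when up; it moves with the button.
- button (a joint): Travel of the reset button: 0 = up, grows as it goes down, 0.005 m = fully down. Spring: moves from 1.6 N on, 5.6 N when fully down; springs back up when let go.
- wing (a point): Centre of the top face of the wing screw's black wing; turns and sinks with it. The wing is a bar 46 mm long (its x axis), 12 mm wide (y, the width to grip) and 36 mm tall; its top is 50 mm above the cover while the screw stands raised and 44 mm when pushed in. Below it only a 12 mm stem and, on the cover, a bush 24 mm in diameter and 2 mm high.
- screw_in (a joint): How far the wing screw is pushed in: 0 = raised, 0.006 m = fully in. Friction of 4 N; it stays where it is left.
- screw_turn (a joint): Turn of the wing screw: starts between 0 and 0.3 rad, grows clockwise seen from above, hard stop (tight) at 1.3 rad. Friction of 0.06 N m; it stays where it is left. Push the screw in before turning it.
- block: Wooden tool block, 50 (x) x 150 (y) x 65 mm high, fixed to the bench, with two 10 mm holes from above at y = -40 and +40 mm of its centre. Origin: centre of the underside. The scriber stands in one hole, the stubby tool in the other.
- scriber: The scriber: a metal tool 134 mm long, standing upright. Origin: the end of its point; z runs along it up to the handle. A thin round shank 6 mm in diameter with a blunt flat end (z 0 to 55 mm), a collar 22 mm in diameter (55 to 59 mm), a straight round handle 14 mm in diameter (59 to 134 mm). In the block its collar rests on the block's top, so the point is 10 mm above the bench and the handle's top 144 mm. 60 g, give or take a third.
- stubby: A stubby deburring tool in the other hole: a fat round knob, 32 mm in diameter and 32 mm tall, on a 15 mm shank, too short for the button. Origin: end of its shank. To be left alone.
- tube: Standing offcut of square steel tube, 50 x 50 x 70 mm, origin at the centre of its underside. To be left alone.
- angle: Lying offcut of steel angle, 40 x 110 x 40 mm, origin at the centre of its underside. To be left alone.
- tin: Round tin, 68 mm in diameter, 80 mm tall, origin at the centre of its underside. To be left alone.
Things that resemble listed ones, but are neither listed nor needed, are in the scene too. Of the things like the scriber, leave any that is black or red; of the rest the smaller one is meant.

How it is judged:
By the outcome, as a careful person would: the job done as asked, in the order asked, and still so for the second after the job is handed in, while the arm keeps its last pose, push and grip.
It also fails if it takes over 51 s, if anything falls off the work surface, if the arm or the gripper's body presses on something with over 40 N, if the wrist force passes 120 N, or if a joint passes its speed limit or range.

## Working session

There is one attempt and no reset: what is moved stays moved. The work goes in short steps, Python scripts to look and compute and a tool call to move; the robot and the scene stay as the last step left them, time stands still between calls to the robot, and variables do not carry over. Pictures are saved under pics/ and viewed, about 8 in all and at most 12, crops included, and the job is handed in when it is done.

Besides the shell and the picture viewer there is one more tool, called after "Emit:" as name(argument=value, ...) on one line, values as JSON. jog_arm: Moves the arm, as the interface text tells. Its arguments: {"type":"object","properties":{"deltas":{"type":"array"},"grip":{"type":"number"},"newtons":{"type":"number"}},"required":["deltas"]}

```bash
mkdir -p pics; ls; cat > h.py <<'E'
import numpy as np, cv2, pickle
from scipy.spatial.transform import Rotation as R
from cell import env
def rot(q): return R.from_quat([q[1],q[2],q[3],q[0]])
def pts(s):
    z=s["z_map"].astype(float); v,u=np.mgrid[:z.shape[0],:z.shape[1]]
    P=np.stack([(u-s["cx"])/s["fx"]*z,(v-s["cy"])/s["fy"]*z,z],-1)
    W=rot(s["orientation"]).apply(P.reshape(-1,3)).reshape(P.shape)+np.array(s["origin"])
    W[z==0]=np.nan; return W
def ray(s,u,v,h):
    d=rot(s["orientation"]).apply([(u-s["cx"])/s["fx"],(v-s["cy"])/s["fy"],1]); o=np.array(s["origin"])
    return o+d*(h-o[2])/d[2]
def pix(s,p):
    c=rot(s["orientation"]).inv().apply(np.array(p,float)-np.array(s["origin"]))
    return c[0]/c[2]*s["fx"]+s["cx"],c[1]/c[2]*s["fy"]+s["cy"]
def togo(p):  # world offset -> tool axes (m)
    o=env.get_obs(); return rot(o["ee_rot"]).inv().apply(np.array(p)-np.array(o["eef_pos"]))/1000
E
python3 - <<'E'
from h import *
o=env.get_obs(); print(o)
for n in("scene","top"):
    s=env.snapshot(n); pickle.dump(s,open(n+"0.pkl","wb")); cv2.imwrite(f"pics/{n}0.png",s["frame"]); print(n,s["origin"],s["orientation"],s["fx"])
E
```

```text
pics
{'clock': 0.0, 'joint_pos': array([-1.01149023,  0.50834959, -0.23749702,  1.50115589,  0.12566202,
        1.14890136, -0.15482714]), 'qd': array([ 4.32899744e-05,  1.22010887e-03, -9.80309965e-04, -1.11488131e-03,
       -1.26509636e-03,  7.56589583e-04, -2.39851037e-04]), 'tau': array([-5.26908862e-04, -6.20591927e+01, -2.18696326e+00, -2.49655384e+01,
        1.27628044e-02,  1.18308153e-02,  1.38518521e-05]), 'eef_pos': array([273.83987547, 561.23965035, 230.41345117]), 'ee_rot': array([ 0.5991267 , -0.37503638,  0.60021922,  0.37434182]), 'wrist_force': array([ 1.11745486,  0.10212954, -0.00900753]), 'ft_torque': array([ 0.05943836, -0.00693908,  0.02368899]), 'width': 0.9950470238921587}
scene [1088.0330832  -281.41077128  756.57069222] [-0.30007722  0.82691194  0.44587984 -0.16541307] 380.06937846004985
top [551.2779942  -16.9306398  851.95481475] [ 0.05019083 -0.70394431  0.70744985 -0.0381838 ] 403.5939819749083
```

View pics/scene0.png

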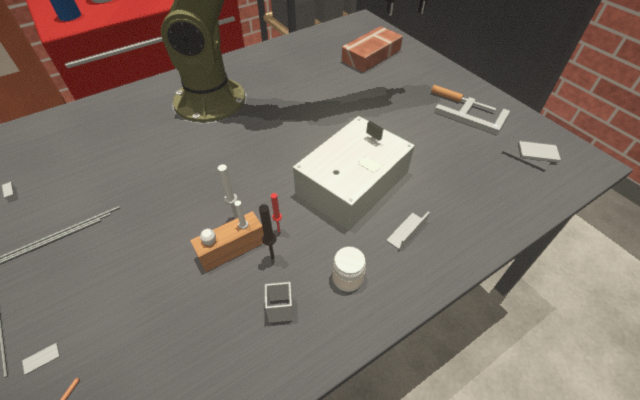

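View pics/top0.png

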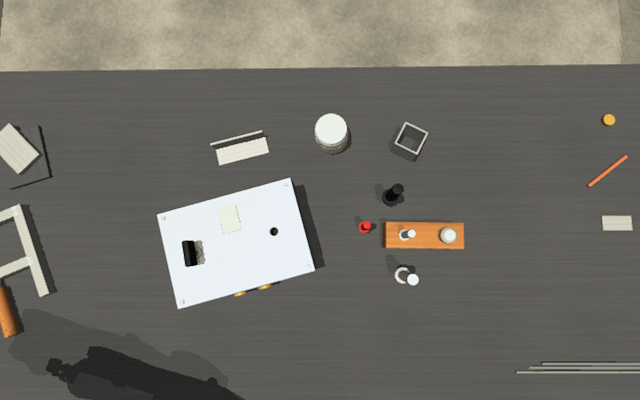

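The scene view shows the box (hole about (336,172), wing about (375,130)) and the block with a white scriber about (240,213). A larger white decoy stands behind it at (226,185), with black and red ones next to it. In the top view the wing is at (193,252), the hole at (274,231), the block scriber at (408,234) and the big white decoy at (408,277).

```bash
python3 - <<'E'
from h import *
s=pickle.load(open("top0.pkl","rb")); W=pts(s); Z=W[...,2]; f=s["frame"].astype(int)
# cover
m=((Z>90)&(Z<108)&(W[...,1]>60)&(W[...,1]<450)).astype(np.uint8)
n,l,st,c=cv2.connectedComponentsWithStats(m); k=1+st[1:,4].argmax(); cm=(l==k)
print("cover z",np.nanmedian(Z[cm]))
def rect(mask):
    p=W[mask][:,:2].astype(np.float32); (cx,cy),(w,h),a=cv2.minAreaRect(p); return cx,cy,w,h,a
print("cover",rect(cm))
co=cv2.findContours(cm.astype(np.uint8),0,2)[0]; co=max(co,key=cv2.contourArea)
q=np.array([ray(s,*p,100)[:2] for p in cv2.boxPoints(cv2.minAreaRect(co))]);print("corners",q.round(1),"centre",q.mean(0))
# wing top
wm=(Z>138)&(Z<165)&(W[...,1]>60); print("wing depth",rect(wm),np.nanmedian(Z[wm]),wm.sum())
# hole by dark px
u0,v0=274,231; g=s["frame"].min(2)[v0-12:v0+13,u0-12:u0+13]; hm=(g<110).astype(np.uint8)
n,l,st,c=cv2.connectedComponentsWithStats(hm);k=1+st[1:,4].argmax();print("hole",st[k],ray(s,u0-12+c[k][0],v0-12+c[k][1],100))
for nm,x0,x1,y0,y1 in(("scr",396,420,224,246),("stub",436,462,224,248),("big",392,422,262,290),("blk",380,406,180,208),("red",354,376,216,236),("wing",178,208,236,270)):
    z=Z[y0:y1,x0:x1]; t=np.nanpercentile(z,97); mm=np.zeros_like(Z,bool); mm[y0:y1,x0:x1]=z>t-6
    print(nm,"top",round(t,1),rect(mm),mm.sum())
mm=(abs(Z-65)<5)&(W[...,1]<-40)&(f[...,2]>f[...,0]+50); print("block",rect(mm))
cv2.imwrite("pics/crop.png",np.hstack([cv2.resize(s["frame"][222:282,160:240],(480,360),interpolation=2)]))
E
```

```text
cover z 99.0197561195946
cover (563.42919921875, 171.59933471679688, 180.34426879882812, 261.0810852050781, 15.356182098388672)
corners [[613.4 328.5]
 [684.5  69.1]
 [510.5  20.2]
 [442.5 272.3]] centre [562.70033851 172.51836265]
wing depth (543.4613647460938, 242.78932189941406, 45.61796951293945, 12.30757999420166, 11.06904125213623) 148.11439383742425 222
hole [ 8  9  8  8 47] [581.98229266  99.50526704 100.        ]
scr top 143.5 (577.0120849609375, -148.73245239257812, 12.674909591674805, 12.378961563110352, 89.0374755859375) 50
stub top 97.3 (575.694580078125, -227.94232177734375, 25.969791412353516, 26.133686065673828, 89.0911636352539) 159
big top 180.7 (500.77081298828125, -141.76852416992188, 17.648910522460938, 17.683635711669922, 88.14054107666016) 108
blk top 184.7 (649.0886840820312, -120.84008026123047, 17.016490936279297, 18.466617584228516, 88.4576644897461) 103
red top 133.5 (591.8377075195312, -73.02555847167969, 12.565925598144531, 12.614105224609375, 88.15616607666016) 48
wing top 150.0 (543.54296875, 242.92800903320312, 45.40481948852539, 12.06553840637207, 11.074875831604004) 188
block (576.2787475585938, -163.04510498046875, 202.51182556152344, 49.924442291259766, 88.87824249267578)
```

View pics/crop.png

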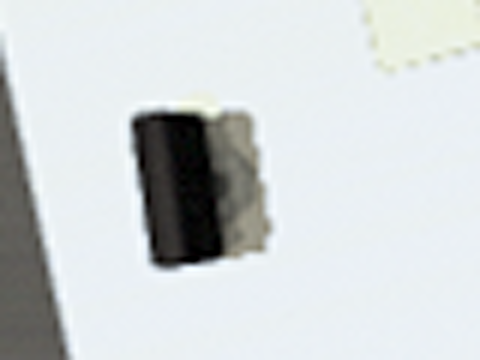

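Wing at (543.5,243), long axis 11.1° against the box's 15.4°, so it has turned about 0.075 rad. Hole at about (582.5,99.4). Block scriber axis at about (577,-149): its top is at 143.5, the big white decoy's at 181.

```bash
cat >> h.py <<'E'
def goal(p,ang):  # ang: deg of tool z in world, tool x down
    o=env.get_obs(); r=rot(o["ee_rot"]); a=np.radians(ang); best=None
    for b in (a,a+np.pi):
        z=np.array([np.cos(b),np.sin(b),0]); x=np.array([0,0,-1.]); t=R.from_matrix(np.stack([x,np.cross(z,x),z],1))
        v=(r.inv()*t).as_rotvec(); 
        if best is None or np.linalg.norm(v)<np.linalg.norm(best): best=v
    print("d",togo(p).round(4),"r",best.round(3),"z",r.as_matrix()[:,2].round(3),"x",r.as_matrix()[:,0].round(3),"eef",np.round(o["eef_pos"],1),"F",np.round(o["wrist_force"],1),"T",np.round(o["ft_torque"],3),"q7",o["joint_pos"].round(2),"w",round(o["width"]*85.4,1),"t",o["clock"])
E
python3 -c "
from h import *
goal([543.5,243,190],101.07)"
```

```text
d [ 0.0408 -0.3819 -0.1678] r [-0.647 -0.002 -0.   ] z [ 0.438  0.899 -0.002] x [-0.001 -0.001 -1.   ] eef [273.9 561.3 230.5] F [-0.8  0.5  0.9] T [-0.057 -0.032  0.003] q7 [-1.01  0.51 -0.24  1.5   0.13  1.15 -0.15] w 85.7 t 0.1
```

Emit:
jog_arm(deltas=[[0.04,-0.382,-0.168,-0.647,-0.002,0],[0.04,-0.382,-0.168,-0.647,-0.002,0],[0.04,-0.382,-0.168,-0.647,-0.002,0],[0.04,-0.382,-0.168,-0.647,-0.002,0],[0.04,-0.382,-0.168,-0.647,-0.002,0]], grip=0.05)

```text
clock: 0.72
eef_pos: [475.8, 322.2, 200.7]
ee_rot: [0.449, -0.546, 0.449, 0.546]
wrist_force: [-0.6, 1.1, 0.4]
width: 0.586
```

```bash
python3 -c "
from h import *
goal([543.5,243,170],101.07)"
```

```text
d [ 0.0306 -0.0511 -0.0908] r [ 0.001  0.001 -0.001] z [-0.193  0.981  0.001] x [-0.001  0.    -1.   ] eef [475.8 322.2 200.7] F [-0.6  1.1  0.4] T [ 0.053 -0.07   0.002] q7 [-0.39  0.47 -0.37  1.68  0.19  1.03  0.94] w 50.0 t 0.725
```

Emit:
jog_arm(deltas=[[0.03,-0.051,-0.091,0,0,0],[0.03,-0.051,-0.091,0,0,0],[0.03,-0.051,-0.091,0,0,0],[0.03,-0.051,-0.091,0,0,0]])

```text
clock: 1.23
eef_pos: [542.9, 243.3, 170.3]
ee_rot: [0.449, -0.545, 0.449, 0.547]
wrist_force: [0.1, 1.0, 0.2]
width: 0.584
```

```bash
python3 -c "
from h import *
goal([543.5,243,118],101.07)
s=env.snapshot('scene'); W=pts(s); cv2.imwrite('pics/w1.png',cv2.resize(s['frame'][60:220,280:480],(800,640))[:600])"
```

```text
d [ 0.0523 -0.0006 -0.0004] r [ 0.001  0.001 -0.002] z [-0.193  0.981  0.001] x [-0.002  0.001 -1.   ] eef [542.9 243.3 170.3] F [0.1 1.  0.2] T [ 0.039  0.002 -0.037] q7 [-0.24  0.53 -0.35  1.67  0.21  0.99  1.1 ] w 49.9 t 1.225
```

View pics/w1.png

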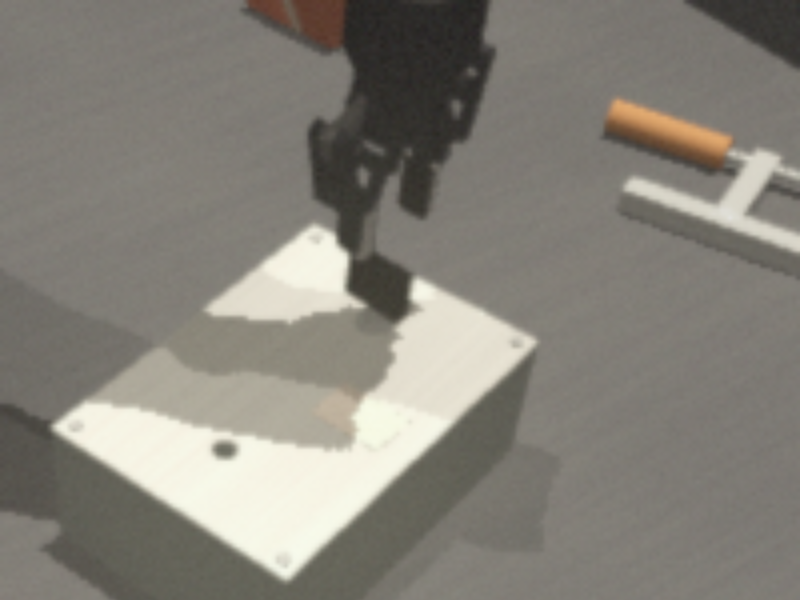

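The open fingers straddle the wing from above (wing at about (380,285) in the crop, a finger on each side). I'll go down and close.

Emit:
jog_arm(deltas=[[0.052,0,0,0,0,0],[0.052,0,0,0,0,0],[0.052,0,0,0,0,0]])

```text
clock: 1.65
eef_pos: [542.5, 245.4, 120.0]
ee_rot: [0.449, -0.546, 0.448, 0.547]
wrist_force: [0.8, 0.1, 0.2]
width: 0.583
```

Emit:
jog_arm(deltas=[[0,0,0,0,0,0],[0,0,0,0,0,0],[0,0,0,0,0,0],[0,0,0,0,0,0]], grip=0.0, newtons=50)

```text
clock: 2.15
eef_pos: [543.3, 245.2, 120.7]
ee_rot: [0.449, -0.547, 0.448, 0.547]
wrist_force: [2.0, -1.3, 3.7]
width: 0.131
```

```bash
python3 -c "
from h import *
goal([543.5,243,112],101.07)"
```

```text
d [ 0.0087  0.0002 -0.0022] r [0.004 0.002 0.001] z [-0.196  0.981  0.002] x [ 0.001  0.002 -1.   ] eef [543.3 245.2 120.7] F [ 2.  -1.3  3.7] T [-0.392 -0.277  0.031] q7 [-0.25  0.58 -0.34  1.73  0.24  0.87  1.08] w 11.2 t 2.15
```

Emit:
jog_arm(deltas=[[0.004,0,-0.001,0,0,0],[0.008,0,-0.001,0,0,0],[0.009,0,-0.001,0,0,0],[0.009,0,-0.001,0,0,0]])

```text
clock: 2.65
eef_pos: [543.6, 245.2, 115.3]
ee_rot: [-0.45, 0.547, -0.447, -0.547]
wrist_force: [-9.3, -3.6, 33.1]
width: 0.133
```

```bash
python3 -c "
from h import *
goal([543.5,243,112],101.07)"
```

```text
d [ 0.0033  0.0005 -0.0021] r [0.004 0.003 0.004] z [-0.196  0.981  0.003] x [ 0.004  0.003 -1.   ] eef [543.6 245.2 115.3] F [-9.3 -3.6 33.1] T [-0.898  2.139 -0.024] q7 [-0.25  0.58 -0.33  1.74  0.24  0.86  1.08] w 11.4 t 2.65
```

Emit:
jog_arm(deltas=[[0.001,0,0,0.15,0,0],[0.001,0,0,0.3,0,0],[0.001,0,0,0.45,0,0],[0.001,0,0,0.6,0,0],[0.001,0,0,0.6,0,0]])

```text
clock: 3.28
eef_pos: [543.5, 244.8, 115.5]
ee_rot: [0.592, -0.389, 0.589, 0.389]
wrist_force: [-3.9, -2.8, 16.7]
width: 0.133
```

```bash
python3 -c "
from h import *
goal([543.5,243,115],101.07-70.2)"
```

```text
d [ 0.0005 -0.0007 -0.0016] r [0.627 0.005 0.002] z [0.394 0.919 0.004] x [ 0.004  0.003 -1.   ] eef [543.5 244.8 115.5] F [-3.9 -2.8 16.7] T [-0.784  0.902 -0.058] q7 [-0.36  0.57 -0.16  1.74  0.12  0.84  0.59] w 11.4 t 3.275
```

Emit:
jog_arm(deltas=[[0.001,0,0,0.15,0,0],[0.001,0,0,0.3,0,0],[0.001,0,0,0.45,0,0],[0.001,0,0,0.6,0,0],[0.001,0,0,0.68,0,0]])

```text
clock: 3.9
eef_pos: [543.3, 244.3, 115.6]
ee_rot: [0.688, -0.169, 0.685, 0.169]
wrist_force: [-4.6, -3.6, 15.6]
width: 0.133
```

```bash
python3 -c "
from h import *
goal([543.5,243,115],101.07-70.2)"
```

```text
d [ 0.0006 -0.0013 -0.0005] r [-0.055  0.005  0.001] z [0.885 0.465 0.005] x [ 0.005  0.002 -1.   ] eef [543.3 244.3 115.6] F [-4.6 -3.6 15.6] T [-0.868  0.857  0.971] q7 [-0.49  0.57  0.04  1.74 -0.03  0.83  0.04] w 11.4 t 3.9
```

Emit:
jog_arm(deltas=[[0.001,0,0,0.07,0,0],[0.001,0,0,0.07,0,0]])

```text
clock: 4.15
eef_pos: [543.2, 244.3, 115.6]
ee_rot: [0.694, -0.146, 0.69, 0.146]
wrist_force: [-3.2, -3.7, 14.8]
width: 0.13
```

```bash
python3 -c "
from h import *
goal([543.5,243,115],101.07-70.2)"
```

```text
d [ 0.0006 -0.0013 -0.0003] r [-0.122  0.006  0.002] z [0.914 0.405 0.006] x [ 0.006  0.001 -1.   ] eef [543.2 244.3 115.6] F [-3.2 -3.7 14.8] T [-0.746  0.611  1.672] q7 [-0.5   0.57  0.06  1.74 -0.04  0.83 -0.01] w 11.1 t 4.15
```

Torque rose to 1.7 N m (friction is 0.06), so it's at the stop. I'll release and lift.

Emit:
jog_arm(deltas=[[0,0,0,0,0,0],[0,0,0,0,0,0],[0,0,0,0,0,0]], grip=0.05)

```text
clock: 4.53
eef_pos: [542.9, 244.3, 115.0]
ee_rot: [0.694, -0.146, 0.69, 0.146]
wrist_force: [0.3, -0.6, -0.1]
width: 0.584
```

Emit:
jog_arm(deltas=[[-0.06,0,0,0,0,0],[-0.12,0,0,0,0,0],[-0.15,0,0,0,0,0]])

```text
clock: 4.9
eef_pos: [543.1, 244.5, 268.3]
ee_rot: [0.695, -0.146, 0.689, 0.146]
wrist_force: [0.0, -0.6, -1.0]
width: 0.584
```

```bash
python3 -c "
from h import *
goal([577,-149,235],90)"
```

```text
d [ 0.0326 -0.3736 -0.1285] r [-1.154  0.007  0.006] z [0.914 0.405 0.009] x [ 0.009  0.002 -1.   ] eef [543.1 244.5 268.3] F [ 0.  -0.6 -1. ] T [0.004 0.058 0.047] q7 [-0.51  0.43  0.07  1.53 -0.03  1.18 -0.02] w 49.8 t 4.9
```

```bash
python3 -c "
from h import *
goal([577,-148.5,235],-50)"
```

```text
d [ 0.0326 -0.3731 -0.1283] r [ 1.289  0.008 -0.005] z [0.914 0.405 0.009] x [ 0.009  0.002 -1.   ] eef [543.1 244.5 268.3] F [ 0.  -0.6 -1. ] T [0.004 0.058 0.047] q7 [-0.51  0.43  0.07  1.53 -0.03  1.18 -0.02] w 49.8 t 4.9
```

Emit:
jog_arm(deltas=[[0,-0.373,-0.128,1.289,0.008,-0.005],[0,-0.373,-0.128,1.289,0.008,-0.005],[0,-0.373,-0.128,1.289,0.008,-0.005],[0,-0.373,-0.128,1.289,0.008,-0.005],[0,-0.373,-0.128,1.289,0.008,-0.005]])

```text
clock: 5.52
eef_pos: [569.7, -68.9, 267.0]
ee_rot: [0.683, 0.184, 0.682, -0.184]
wrist_force: [0.5, -1.0, 0.5]
width: 0.587
```

```bash
python3 - <<'E'
from h import *
goal([577,-148.5,235],-50)
s=env.snapshot("top"); pickle.dump(s,open("top1.pkl","wb")); W=pts(s); Z=W[...,2]
m=(Z>130)&(Z<165)&(W[...,1]>200)&(W[...,1]<290)&(W[...,0]>500)&(W[...,0]<600)
p=W[m]; t=np.percentile(p[:,2],90); p=p[p[:,2]>t-5]; print(t,len(p),cv2.minAreaRect(p[:,:2].astype(np.float32)))
E
```

```text
d [ 0.032  -0.0651  0.0463] r [ 0.346  0.002 -0.001] z [ 0.865 -0.503  0.002] x [ 0.002 -0.001 -1.   ] eef [569.7 -68.9 267. ] F [ 0.5 -1.   0.5] T [-0.004 -0.03   0.024] q7 [-0.16  0.41  0.36  1.59 -0.16  1.17 -0.29] w 50.1 t 5.525
144.26112124261218 176 ((543.4658203125, 242.80848693847656), (11.704082489013672, 45.2126579284668), 32.019718170166016)
```

The wing measures 144 mm high, so it is in, and -58°, so about 1.28 rad, at the stop within measuring error. Next, the scriber.

Emit:
jog_arm(deltas=[[0,-0.065,0.046,0.346,0.002,-0.001],[0,-0.065,0.046,0.346,0.002,-0.001],[0.06,-0.065,0.046,0.346,0.002,-0.001],[0.09,-0.065,0.046,0.346,0.002,-0.001],[0.09,-0.065,0.046,0.346,0.002,-0.001]])

```text
clock: 6.2
eef_pos: [573.3, -159.2, 175.7]
ee_rot: [0.637, 0.302, 0.639, -0.308]
wrist_force: [-0.4, 1.0, 0.0]
width: 0.585
```

```bash
python3 - <<'E'
from h import *
goal([577,-148.5,92],-50)
s=env.snapshot("scene"); print(pix(s,[577,-148.5,140]))
cv2.imwrite("pics/s1.png",cv2.resize(s["frame"][140:280,170:340],(680,560),interpolation=2))
E
```

```text
d [ 0.0836  0.0103 -0.0061] r [-0.019  0.001  0.008] z [ 0.628 -0.778  0.001] x [-0.005 -0.006 -1.   ] eef [ 573.3 -159.2  175.7] F [-0.4  1.   0. ] T [ 0.055 -0.011  0.054] q7 [-0.05  0.54  0.44  1.67 -0.25  1.   -0.42] w 50.0 t 6.2
(np.float64(237.46049803848786), np.float64(204.42401014496212))
```

View pics/s1.png

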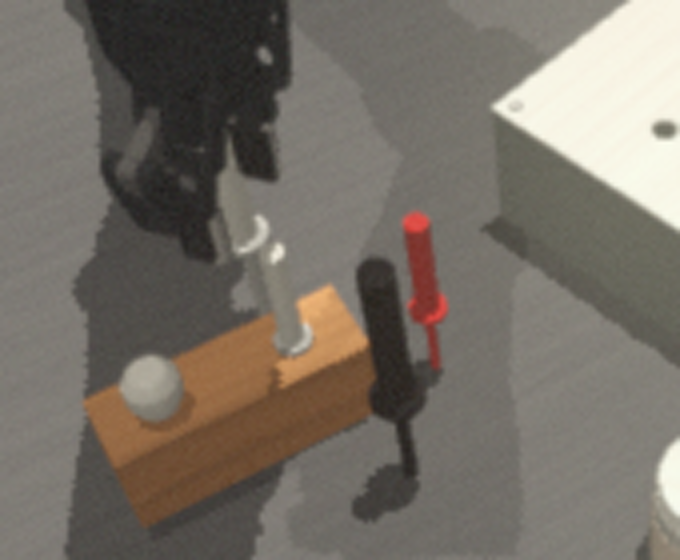

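The crop shows the gripper behind and above the block scriber (handle top at about (275,250)). The taller white decoy is behind the fingers, and nothing has been touched. I'll centre first.

Emit:
jog_arm(deltas=[[0,0.01,-0.006,-0.019,0,0.008],[0,0.01,-0.006,-0.019,0,0.008],[0,0.01,-0.006,-0.019,0,0.008]])

```text
clock: 6.62
eef_pos: [578.9, -148.7, 178.5]
ee_rot: [0.643, 0.299, 0.639, -0.299]
wrist_force: [-0.1, -0.5, 0.3]
width: 0.587
```

```bash
python3 - <<'E'
from h import *
goal([577,-148.5,92],-50)
E
```

```text
d [ 0.0865 -0.0016 -0.0019] r [ 0.     0.005 -0.003] z [ 0.643 -0.766  0.005] x [ 0.006 -0.002 -1.   ] eef [ 578.9 -148.7  178.5] F [-0.1 -0.5  0.3] T [-0.038  0.027  0.025] q7 [-0.06  0.54  0.43  1.66 -0.26  0.99 -0.41] w 50.2 t 6.625
```

Emit:
jog_arm(deltas=[[0.03,-0.001,-0.002,0,0.004,-0.003],[0.06,-0.001,-0.002,0,0.004,-0.003],[0.086,-0.001,-0.002,0,0.004,-0.003],[0.086,-0.001,-0.002,0,0.004,-0.003]])

```text
clock: 7.12
eef_pos: [576.3, -147.8, 91.2]
ee_rot: [0.64, 0.298, 0.642, -0.299]
wrist_force: [1.1, 0.3, 0.4]
width: 0.584
```

```bash
python3 - <<'E'
from h import *
goal([577,-148.5,92],-50)
E
```

```text
d [-0.0008  0.0001  0.001 ] r [ 0.    -0.001  0.002] z [ 0.643 -0.766 -0.001] x [-0.002 -0.    -1.   ] eef [ 576.3 -147.8   91.2] F [1.1 0.3 0.4] T [ 0.037 -0.011  0.029] q7 [-0.03  0.63  0.39  1.76 -0.31  0.81 -0.37] w 49.9 t 7.125
```

Emit:
jog_arm(deltas=[[0,0,0,0,0,0],[0,0,0,0,0,0],[0,0,0,0,0,0],[0,0,0,0,0,0]], grip=0.0, newtons=60)

```text
clock: 7.62
eef_pos: [576.9, -148.0, 92.3]
ee_rot: [0.641, 0.298, 0.641, -0.299]
wrist_force: [-1.8, 0.3, 6.0]
width: 0.149
```

Emit:
jog_arm(deltas=[[-0.03,0,0,0,0,0],[-0.07,0,0,0,0,0],[-0.12,0,0,0,0,0],[-0.16,0,0,0,0,0],[-0.16,0,0,0,0,0]])

```text
clock: 8.25
eef_pos: [578.3, -148.7, 255.9]
ee_rot: [0.643, 0.299, 0.639, -0.299]
wrist_force: [0.4, 0.5, -1.0]
width: 0.145
```

```bash
python3 - <<'E'
from h import *
goal([583,100,225],-50)
s=env.snapshot("scene"); o=env.get_obs(); e=o["eef_pos"]; print(pix(s,e),pix(s,[e[0],e[1],e[2]-82]))
cv2.imwrite("pics/s2.png",cv2.resize(s["frame"][90:270,150:350],(800,720))[:600])
E
```

```text
d [ 0.0304  0.1634 -0.1877] r [ 0.     0.005 -0.003] z [ 0.643 -0.766  0.005] x [ 0.006 -0.002 -1.   ] eef [ 578.3 -148.7  255.9] F [ 0.4  0.5 -1. ] T [ 0.002  0.028 -0.032] q7 [-0.08  0.47  0.46  1.55 -0.22  1.17 -0.45] w 12.4 t 8.25
(np.float64(227.68645708395627), np.float64(166.03564662521148)) (np.float64(235.1506336177021), np.float64(194.63354367447445))
```

View pics/s2.png

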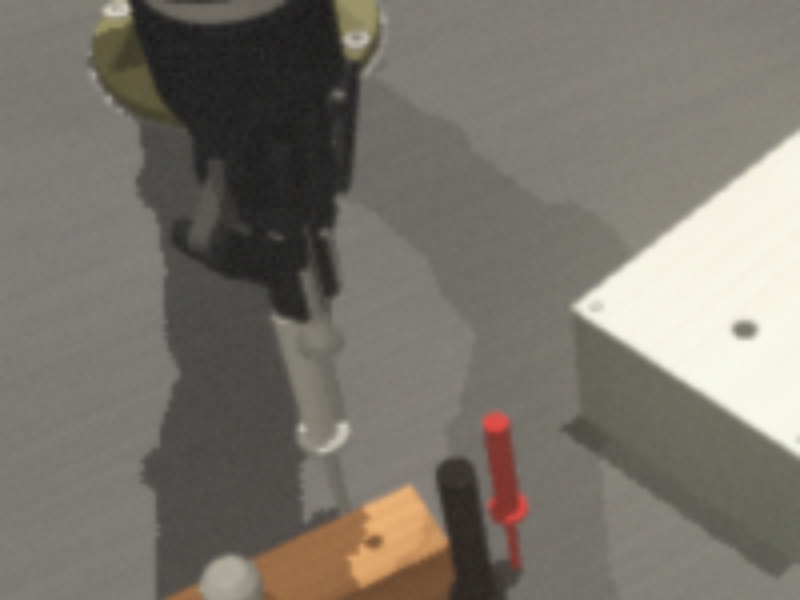

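The scriber is out of the block (empty hole at (373,540) in the crop), with its collar at (322,340) under the fingers. I'll carry it to the hole.

Emit:
jog_arm(deltas=[[0,0.163,-0.188,0,0.005,-0.003],[0,0.163,-0.188,0,0.005,-0.003],[0,0.163,-0.188,0,0.005,-0.003],[0,0.163,-0.188,0,0.005,-0.003],[0.02,0.163,-0.188,0,0.005,-0.003]])

```text
clock: 8.93
eef_pos: [580.9, 108.4, 232.1]
ee_rot: [0.641, 0.296, 0.644, -0.295]
wrist_force: [-0.2, -0.1, -1.4]
width: 0.151
```

Emit:
jog_arm(deltas=[[0,0,0,0,0,0],[0,0,0,0,0,0]])

```text
clock: 9.18
eef_pos: [580.6, 108.2, 231.6]
ee_rot: [0.64, 0.296, 0.645, -0.295]
wrist_force: [0.0, -0.9, -0.2]
width: 0.148
```

```bash
python3 - <<'E'
from h import *
goal([583,100,205],-50)
o=env.get_obs(); e=np.array(o["eef_pos"])
for n,w in(("scene",(260,110)),("top",(190,140))):
    s=env.snapshot(n); pickle.dump(s,open(n+"2.pkl","wb")); print(n,pix(s,e-[0,0,82]),pix(s,e-[0,0,27]),pix(s,[582.5,100,100]))
s=pickle.load(open("scene2.pkl","rb"));a=s["frame"][110:230,270:420]
s=pickle.load(open("top2.pkl","rb"));b=s["frame"][170:290,210:360]
cv2.imwrite("pics/s3.png",np.hstack([cv2.resize(i,(400,320),interpolation=2) for i in(a,b)]))
E
```

```text
d [ 0.0266 -0.0035  0.0079] r [ 0.01  -0.006  0.001] z [ 0.65  -0.76  -0.006] x [-0.005  0.004 -1.   ] eef [580.6 108.2 231.6] F [ 0.  -0.9 -0.2] T [0.009 0.009 0.036] q7 [-0.49  0.48  0.42  1.6  -0.22  1.12 -0.88] w 12.6 t 9.175
scene (np.float64(338.8447252804224), np.float64(155.00134826658558)) (np.float64(339.83080189230077), np.float64(136.69987217879654)) (np.float64(335.67518649136986), np.float64(171.89729090296305))
top (np.float64(264.0544856196661), np.float64(230.88021858901405)) (np.float64(257.99020508876845), np.float64(229.47195069339728)) (np.float64(273.18557000179885), np.float64(230.95656517140398))
```

View pics/s3.png

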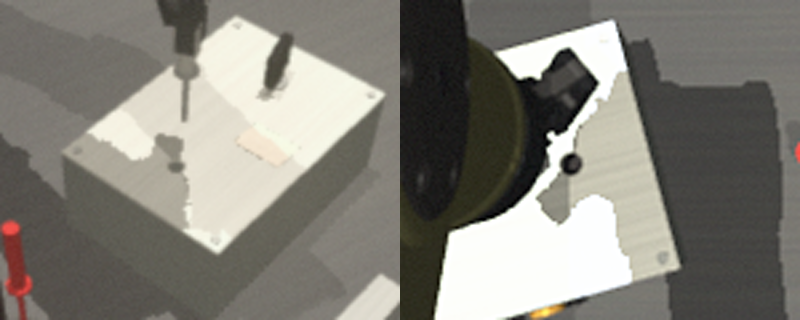

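Left panel: the scriber hangs straight, tip at (339.0,155.7) against the predicted (338.8,155.0). The hole is at (335.6,172.6), where predicted. From the wing grip the robot-frame hole is (582.9,100.2).

Emit:
jog_arm(deltas=[[0.01,-0.0035,0.0077,0.01,-0.006,0.001],[0.02,-0.0035,0.0077,0.01,-0.006,0.001],[0.022,-0.0035,0.0077,0.01,-0.006,0.001],[0.022,-0.0035,0.0077,0.01,-0.006,0.001]])

```text
clock: 9.78
eef_pos: [583.3, 99.4, 210.1]
ee_rot: [0.641, 0.299, 0.64, -0.299]
wrist_force: [-0.2, -0.1, -0.1]
width: 0.149
```

```bash
python3 - <<'E'
from h import *
goal([582.9,100.2,190],-50)
s=env.snapshot("scene"); o=env.get_obs(); e=np.array(o["eef_pos"])
a=rot(o["ee_rot"]).as_matrix()[:,0]; print(pix(s,e+82*a),pix(s,[582.9,100.2,100]))
cv2.imwrite("pics/s4.png",cv2.resize(s["frame"][130:190,300:380],(640,480),interpolation=2))
E
```

```text
d [ 0.0201  0.0002 -0.0009] r [-0.001  0.    -0.   ] z [ 0.642 -0.767  0.   ] x [ 0.001 -0.    -1.   ] eef [583.3  99.4 210.1] F [-0.2 -0.1 -0.1] T [-0.011 -0.012  0.014] q7 [-0.48  0.5   0.42  1.63 -0.23  1.06 -0.86] w 12.7 t 9.775
(np.float64(336.15179266965856), np.float64(163.80588818465225)) (np.float64(335.8398908315299), np.float64(171.96459999390825))
```

View pics/s4.png

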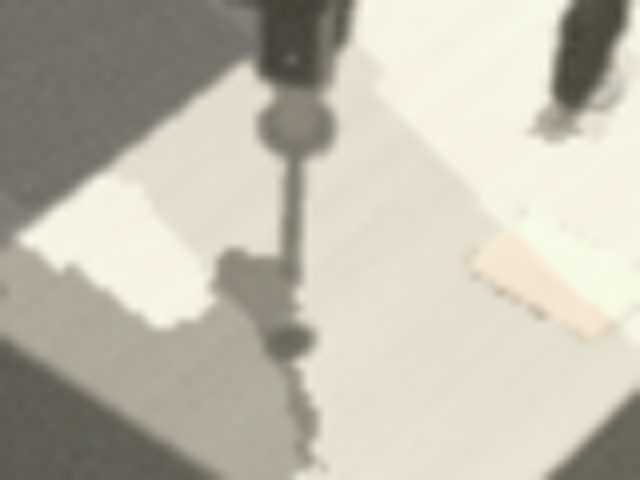

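Tip at about (336.2,165) directly above the hole at (336.1,172.6), matching the prediction. I'll descend through the hole.

Emit:
jog_arm(deltas=[[0.01,0,-0.001,0,0,0],[0.02,0,-0.001,0,0,0],[0.03,0,-0.001,0,0,0],[0.04,0,-0.001,0,0,0],[0.045,0,-0.001,0,0,0]])

```text
clock: 10.45
eef_pos: [582.6, 100.2, 164.4]
ee_rot: [0.641, 0.299, 0.641, -0.299]
wrist_force: [0.8, -0.6, -0.2]
width: 0.145
```

```bash
python3 - <<'E'
from h import *
goal([582.9,100.2,152],-50)
E
```

```text
d [0.0124 0.0003 0.0002] r [-0.001  0.     0.   ] z [ 0.642 -0.767  0.   ] x [ 0. -0. -1.] eef [582.6 100.2 164.4] F [ 0.8 -0.6 -0.2] T [ 0.02  -0.021 -0.051] q7 [-0.47  0.54  0.4   1.69 -0.25  0.96 -0.84] w 12.3 t 10.45
```

Emit:
jog_arm(deltas=[[0.003,0,0,0,0,0],[0.006,0,0,0,0,0],[0.009,0,0,0,0,0],[0.009,0,0,0,0,0]], newtons=100)

```text
clock: 10.95
eef_pos: [582.8, 100.2, 155.7]
ee_rot: [0.641, 0.299, 0.64, -0.299]
wrist_force: [-0.7, 0.1, 2.2]
width: 0.141
```

```bash
python3 - <<'E'
from h import *
goal([582.9,100.2,152],-50)
E
```

```text
d [0.0037 0.0001 0.0001] r [-0.001  0.    -0.   ] z [ 0.642 -0.767  0.   ] x [ 0.001 -0.    -1.   ] eef [582.8 100.2 155.7] F [-0.7  0.1  2.2] T [0.055 0.113 0.002] q7 [-0.46  0.55  0.4   1.71 -0.25  0.94 -0.84] w 12.0 t 10.95
```

Emit:
jog_arm(deltas=[[0.002,0,0,0,0,0],[0.004,0,0,0,0,0],[0.005,0,0,0,0,0],[0.0065,0,0,0,0,0],[0.0065,0,0,0,0,0]])

```text
clock: 11.58
eef_pos: [583.6, 100.3, 151.7]
ee_rot: [0.642, 0.3, 0.64, -0.298]
wrist_force: [-5.0, -0.4, 20.9]
width: 0.137
```

```bash
python3 - <<'E'
from h import *
goal([582.9,100.2,152],-50)
E
```

```text
d [-0.0003 -0.0006 -0.0004] r [-0.001  0.001 -0.004] z [ 0.642 -0.767  0.001] x [ 0.004  0.001 -1.   ] eef [583.6 100.3 151.7] F [-5.  -0.4 20.9] T [0.067 1.423 0.018] q7 [-0.46  0.55  0.4   1.71 -0.26  0.93 -0.83] w 11.7 t 11.575
```

The force jumped to 21 N (5.6 N is fully down) at TCP z 151.7, as predicted for bottomed out. I'll check the hold and take a last look.

Emit:
jog_arm(deltas=[[0.002,0,0,0,0,0],[0.002,0,0,0,0,0],[0.002,0,0,0,0,0],[0.002,0,0,0,0,0]])

```text
clock: 12.08
eef_pos: [583.8, 100.3, 151.7]
ee_rot: [0.642, 0.301, 0.639, -0.298]
wrist_force: [-5.9, 0.3, 19.1]
width: 0.133
```

```bash
python3 - <<'E'
from h import *
goal([582.9,100.2,152],-50)
s=env.snapshot("scene"); o=env.get_obs(); e=np.array(o["eef_pos"]); a=rot(o["ee_rot"]).as_matrix()[:,0]
print(np.array(pix(s,e+27*a))-[280,90],np.array(pix(s,e+52*a))-[280,90])
cv2.imwrite("pics/s5.png",cv2.resize(s["frame"][90:210,280:440],(800,600),interpolation=2))
E
```

```text
d [-0.0003 -0.0008 -0.0005] r [-0.001  0.001 -0.005] z [ 0.642 -0.767  0.001] x [ 0.005  0.002 -1.   ] eef [583.8 100.3 151.7] F [-5.9  0.3 19.1] T [0.011 1.736 0.015] q7 [-0.46  0.55  0.4   1.71 -0.26  0.92 -0.83] w 11.4 t 12.075
[56.50231452 74.84778457] [56.19179437 82.28628474]
```

View pics/s5.png

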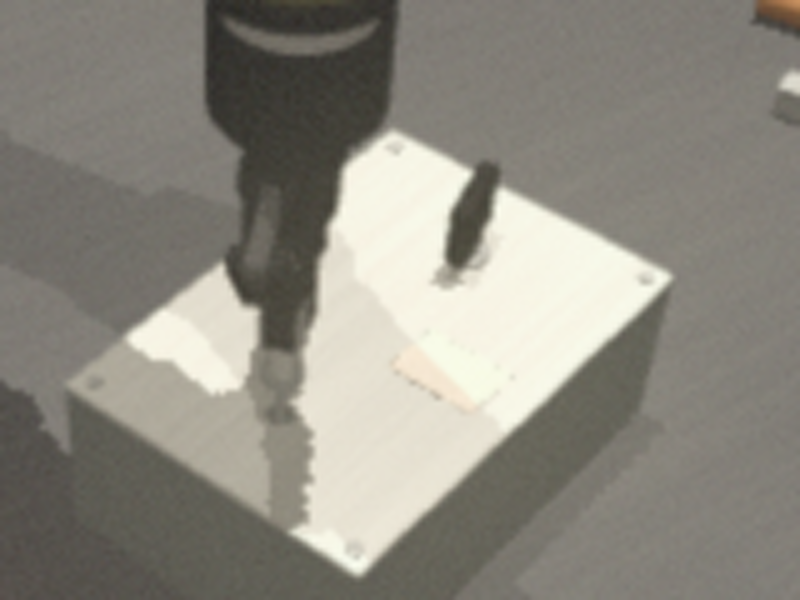

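The collar is at (277,375), predicted (282,374), and the shank enters the hole at (279,412), so no slip is visible. The finger opening has drifted slightly, so I'll do one more hold check.

Emit:
jog_arm(deltas=[[0.002,0,0,0,0,0],[0.002,0,0,0,0,0],[0.002,0,0,0,0,0],[0.002,0,0,0,0,0],[0.002,0,0,0,0,0]])

```text
clock: 12.75
eef_pos: [583.8, 100.3, 151.7]
ee_rot: [0.642, 0.301, 0.639, -0.297]
wrist_force: [-5.4, -0.9, 19.8]
width: 0.138
```

Emit:
jog_arm(deltas=[[0.002,0,0,0,0,0],[0.002,0,0,0,0,0],[0.002,0,0,0,0,0],[0.002,0,0,0,0,0],[0.002,0,0,0,0,0]])

```text
clock: 13.38
eef_pos: [583.7, 100.2, 151.7]
ee_rot: [0.642, 0.302, 0.639, -0.297]
wrist_force: [-6.4, -0.0, 19.6]
width: 0.138
```

Steady for over a second, so I'm handing in.

```bash
python3 -c "
from h import *
print(env.sign_off())"
```

```text
the job is handed in; nothing more can be done
None
```

The job is handed in at about 13.4 s, with the scriber still gripped and holding the reset button down.

- **Wing screw:** I pushed it straight in first. A depth check afterwards put its top at 144 mm above the bench, which is fully in. I then turned it clockwise until the torque rose to 1.7 N m, against a friction of 0.06. The camera measured the turn at about 1.28 rad against the 1.3 rad stop, which is within measuring error.
- **Scriber:** I took the smaller white one from the block and put it through the hole without touching the edge on the way down. The button began to give at about 2 N and stopped under about 20 N, against 5.6 N for fully down, at the expected height. For the last 1.8 s the height stayed at 151.7 mm and the push at about 19–21 N.
- **Discrepancies:** There is a sideways force of about 6 N at the wrist while pressing. The reported finger opening drifted from 0.149 to about 0.138 after I raised the grip to 100 N. The last picture, taken shortly before hand-in, showed the scriber where predicted, with no sign of slip.
- **Other things:** As far as I could see I touched none of the other loose things, but I took no final picture of the whole bench.

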